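# Load the four-place stirrer with flasks in order of size

## Task

Set the four stoppered flasks out on the four-place stirrer for a volume series: one flask centred on each plate, in order of size, the smallest on the plate next to the control box and the largest on the plate farthest from it. They are glass: keep them upright and set them down gently, do not drop them, and leave the wash bottle standing where it is.

Things in the scene. Friction and masses are not known exactly. Their poses are not given: they have to be found in the camera images.
- flask_25: the smallest of four clear-glass conical (Erlenmeyer) flasks with black rubber stoppers, upright on the bench: base 42 mm across, cone up to 44 mm, then a straight round neck 22 mm across to the glass rim at 75 mm; stopper 10 mm above the rim, a little narrower than the neck; about 35 g. Origin: centre of its underside, z up; yaw means nothing. Grip the neck from above, about 65 mm above the underside.
- flask_50: the second smallest of four clear-glass conical (Erlenmeyer) flasks with black rubber stoppers, upright on the bench: base 51 mm across, cone up to 56 mm, then a straight round neck 22 mm across to the glass rim at 90 mm; stopper 10 mm above the rim, a little narrower than the neck; about 50 g. Origin: centre of its underside, z up; yaw means nothing. Grip the neck from above, about 80 mm above the underside.
- flask_100: the second largest of four clear-glass conical (Erlenmeyer) flasks with black rubber stoppers, upright on the bench: base 64 mm across, cone up to 70 mm, then a straight round neck 22 mm across to the glass rim at 105 mm; stopper 10 mm above the rim, a little narrower than the neck; about 80 g. Origin: centre of its underside, z up; yaw means nothing. Grip the neck from above, about 95 mm above the underside.
- flask_250: the largest of four clear-glass conical (Erlenmeyer) flasks with black rubber stoppers, upright on the bench: base 85 mm across, cone up to 103 mm, then a straight round neck 34 mm across to the glass rim at 145 mm; stopper 14 mm above the rim, a little narrower than the neck; about 150 g. Origin: centre of its underside, z up; yaw means nothing. Grip the neck from above, about 135 mm above the underside.
- plate_a: round grey stirring plate, 92 mm across, the left-hand end (+y end) of the row of four on a long low white stirrer (424 x 122 mm) fixed to the bench. Plates are 100 mm apart centre to centre, tops level 32 mm above the bench. Origin: centre of the plate's top face, at a white dot; z up, y along the row towards plate a.
- plate_b: round grey stirring plate, 92 mm across, second from the left (+y) end of the row of four on a long low white stirrer (424 x 122 mm) fixed to the bench. Plates are 100 mm apart centre to centre, tops level 32 mm above the bench. Origin: centre of the plate's top face, at a white dot; z up, y along the row towards plate a.
- plate_c: round grey stirring plate, 92 mm across, third from the left (+y) end of the row of four on a long low white stirrer (424 x 122 mm) fixed to the bench. Plates are 100 mm apart centre to centre, tops level 32 mm above the bench. Origin: centre of the plate's top face, at a white dot; z up, y along the row towards plate a.
- plate_d: round grey stirring plate, 92 mm across, the right-hand end (-y end) of the row of four on a long low white stirrer (424 x 122 mm) fixed to the bench. Plates are 100 mm apart centre to centre, tops level 32 mm above the bench. Origin: centre of the plate's top face, at a white dot; z up, y along the row towards plate a.
- control_box: the stirrer's control box: white, 90 mm wide, 130 mm deep, 80 mm high, with dark display, knob and two blue keys, fixed on the bench in line with the row, beyond one end of the stirrer: the left (+y) or the right (-y) end, about 135 mm from the nearest plate's centre. Origin: centre of its underside.
- wash_bottle: bystander: white plastic wash bottle with red cap and bent spout, 60 mm across, 195 mm high, loose, standing beyond the other end of the stirrer. Origin: centre of its underside.
There are look-alikes about, which are no part of the job. Leave any yellow look-alike of the flask_250 alone. Leave any orange look-alike of the flask_25 alone.

How it is judged (in metres and radians):
At the end, for the whole second after the job is handed in: Counted from the control box, the plates carry the flasks from smallest to largest, each upright (3 degrees) on its plate, within 12 mm of its centre, released and at rest; the wash bottle is within 20 mm of where it was (((horizontal distance between control_box and plate_a below 0.25 m and horizontal distance between flask_25 and plate_a below 0.012 m and z of flask_25 in the frame of plate_a between -0.004 and 0.004 m and horizontal distance between flask_50 and plate_b below 0.012 m and z of flask_50 in the frame of plate_b between -0.004 and 0.004 m and horizontal distance between flask_100 and plate_c below 0.012 m and z of flask_100 in the frame of plate_c between -0.004 and 0.004 m and horizontal distance between flask_250 and plate_d below 0.012 m and z of flask_250 in the frame of plate_d between -0.004 and 0.004 m) or (not (horizontal distance between control_box and plate_a below 0.25 m) and horizontal distance between flask_25 and plate_d below 0.012 m and z of flask_25 in the frame of plate_d between -0.004 and 0.004 m and horizontal distance between flask_50 and plate_c below 0.012 m and z of flask_50 in the frame of plate_c between -0.004 and 0.004 m and horizontal distance between flask_100 and plate_b below 0.012 m and z of flask_100 in the frame of plate_b between -0.004 and 0.004 m and horizontal distance between flask_250 and plate_a below 0.012 m and z of flask_250 in the frame of plate_a between -0.004 and 0.004 m)) and angle between each of flask_25, flask_50, flask_100, flask_250's own z axis and vertical below 0.06 rad and linear speed of each of flask_25, flask_50, flask_100, flask_250 below 0.01 m/s and angular speed of each of flask_25, flask_50, flask_100, flask_250 below 0.1 rad/s and contact force between each of flask_25, flask_50, flask_100, flask_250 and the fingers below 0.05 N and distance of wash_bottle from where it was at the start of the episode below 0.02 m and angle between wash_bottle's own z axis and vertical below 0.1 rad); the robot touches nothing.
It fails at once if a flask is tipped by more than about 35 degrees (angle between any of flask_25, flask_50, flask_100, flask_250's own z axis and vertical above 0.6 rad).
It fails at once if a flask is dropped (falls freely faster than 0.6 m/s, about 2 cm of fall) ((linear speed of flask_25 above 0.6 m/s and contact force between flask_25 and the fingers below 0.01 N) or (linear speed of flask_50 above 0.6 m/s and contact force between flask_50 and the fingers below 0.01 N) or (linear speed of flask_100 above 0.6 m/s and contact force between flask_100 and the fingers below 0.01 N) or (linear speed of flask_250 above 0.6 m/s and contact force between flask_250 and the fingers below 0.01 N)).
It fails at once if the wash bottle is shifted by more than 20 mm or tipped (distance of wash_bottle from where it was at the start of the episode above 0.02 m or angle between wash_bottle's own z axis and vertical above 0.3 rad).
It also fails if it takes over 96 s, if anything falls off the work surface, if the arm or the gripper's body presses on something with over 40 N, if the wrist force passes 120 N, or if a joint passes its speed limit or range.

## Robot

A 6-joint arm with a two-finger parallel gripper is mounted at the origin on the work surface. World frame = base frame: x ahead of the robot, y to its left, z up, the work surface at z = 0. Lengths are in mm, angles in rad, forces in N, time in s.
With the tool pointing down it reaches from about 300 to 775 mm from the base axis. Payload 14.6 kg.
Tool frame: the origin (TCP) lies midway between the tips of the shut fingers; the grasp point (between the pads) lies 19 mm behind it (pinch_z is the distance from the TCP to the grasp point, in mm); z points along the fingers, y is the direction in which the jaws open and shut (so a half turn about z gives the same grasp; the last joint's range is limited). The gripper opens to 94 mm and grips with 3 to 60 N. Pads are 16 mm wide; open, the fingers measure 119 mm over their backs; the gripper's body (75 mm by 177 mm) begins 78 mm behind the grasp point.
Start: joints at [1.105, 0.3, 1.521, -0, 1.321, -0.067], TCP at [213.568, 506.831, 205.446] pointing down, gripper open.
Joint ranges: [-3.03, 3.03], [-0.79, 2.21], [0.23, 2.52], [-1.04, 4.18], [0, 3.07], [-2.55, 2.55]. Speed limits (rad/s): [2.22, 2.22, 2.57, 3.14, 3.14, 3.14].

## Interface

Orientations are given as [roll, pitch, yaw] about the fixed x, y, z axes, in that order (R = Rz(yaw) Ry(pitch) Rx(roll)).
In Python, from cell import read_state, camera, sign_off, pinch_z gives the robot as it stands. The module is installed in compiled form; this text tells all that it offers.
- The arm moves only by the tool servo_tool, never from a script. Its argument "series" is a list of rows, each a list of 6 numbers: the shift along the tool's x, y, z in cm, then the turn, a rotation vector about the tool's x, y, z in rad. In form: [[tx, ty, tz, rx, ry, rz], ...]. A call has exactly 10 rows; each row is the pose to reach, as a shift and turn from the pose commanded when the call began, along the tool's axes at that moment; what a row does not reach only later rows make up. A row lasts 1/12 s, in which the tool goes at most 41.7 mm and 7.16 degrees, less where a joint would pass 70% of its speed; a pose out of reach is approached as far as the arm can. A call with a gripper value outside its range is refused whole. "gripper" is the finger opening in cm, from 0 to 9.4, set as the call begins (left out, the last holds). The fingers move at their own pace and stop on an object; "grip_force" is the grip in N (left out, the last holds). Time passes only in rows, so rows that repeat a pose let the fingers close, or fill a call up. It gives the time, the measured TCP pose, the force and the opening at its end, in the units of the state.
- read_state(): the state, without advancing time (a new reading comes with each control period).
- camera(name): name is "side" or "top" or "wrist"; returns a dict with "pixels" (384x512x3 uint8, red, green, blue), "fx", "fy", "cx", "cy" (pixels), "pose" (4x4, takes a point from camera to world coordinates); the wrist camera has in their place "mount" (4x4, takes a point from camera to tool coordinates, whose origin is the TCP and whose axes are the flange's). Camera axes: x right, y down, z forward; pixel columns grow to the right and rows downward; lengths in mm; the calibration is good to about 2 mm. A picture is of the moment at which its call begins: read the wrist's pose just before it. There is no depth.
- sign_off(): hands the job in, once; it reports no verdict.
The state is a dict: "clock": time; "joints": joint angles; "qd": joint speeds; "effort": joint torques, N m; "eef_pos": TCP position; "eef_rot": TCP orientation; "wrist_force": force on the tool from outside, world axes, zero at the start; "moment": the same for the moment, N m; "finger_gap": finger opening in mm.
Only numpy, scipy, OpenCV 4.12 (cv2) and the standard library are available. Lean on these libraries where they do the work, as an engineer would, in place of code of your own. Each camera call takes 0.05 s, during which the arm holds its last target.

## Working session

There is one attempt and no reset: what is moved stays moved. The work goes in short steps, Python scripts to look and compute and a tool call to move; the robot and the scene stay as the last step left them, time stands still between calls to the robot, and variables do not carry over. Pictures are saved under pics/ and viewed, and the job is handed in when it is done.

Besides the shell and the picture viewer there is one more tool, called after "Request:" as a command line: name --pt "numbers of a row" for each row, then --argument value for the rest. servo_tool: Moves the arm, as the interface text tells. Its arguments: {"type":"object","properties":{"series":{"type":"array"},"gripper":{"type":"number"},"grip_force":{"type":"number"}},"required":["series"]}

```bash
mkdir -p pics; cat > h.py <<'E'
import numpy as np, cv2
from cell import read_state, camera, sign_off, pinch_z
def snap(n,f):
    c=camera(n); cv2.imwrite('pics/'+f,c['pixels'][:,:,::-1]); return c
def ray(c,u,v,z,pose=None):
    P=np.array(c['pose'] if pose is None else pose)
    d=P[:3,:3]@np.array([(u-c['cx'])/c['fx'],(v-c['cy'])/c['fy'],1]); o=P[:3,3]
    return o+d*(z-o[2])/d[2]
def proj(c,p):
    P=np.linalg.inv(np.array(c['pose'])); q=P[:3,:3]@np.array(p)+P[:3,3]
    return c['fx']*q[0]/q[2]+c['cx'],c['fy']*q[1]/q[2]+c['cy']
E
python3 - <<'E'
from h import *
import pickle
print(read_state())
for n in ['top','side','wrist']:
    c=snap(n,n+'0.png'); pickle.dump(c,open(n+'0.pkl','wb')); print(n,{k:np.round(v,3).tolist() for k,v in c.items() if k!='pixels'})
E
```

```text
{'clock': 0.0, 'joints': array([ 1.10537186e+00,  3.00499118e-01,  1.52156752e+00, -1.89308493e-05,
        1.32068613e+00, -6.65997420e-02]), 'qd': array([ 4.65646210e-04, -4.37741900e-04, -4.95198369e-04, -2.33295520e-05,
       -3.21823605e-04,  5.69297503e-05]), 'effort': array([ 7.22408895e-04, -5.31803513e+01, -3.52744102e+01,  7.08603440e-02,
        2.43866531e-02, -4.72552301e-05]), 'eef_pos': array([213.4772407 , 506.60395735, 204.87669396]), 'eef_rot': array([-3.14043389e+00, -5.89107438e-05,  2.74277260e+00]), 'wrist_force': array([0.17831684, 0.51073004, 0.18278512]), 'moment': array([ 0.00482875, -0.00641891, -0.00199735]), 'finger_gap': 93.93634978115334}
top {'fx': 350.073, 'fy': 350.073, 'cx': 256.272, 'cy': 188.629, 'pose': [[-0.007, -0.982, 0.19, 324.376], [-1.0, 0.008, 0.002, 34.152], [-0.004, -0.19, -0.982, 1045.717], [0.0, 0.0, 0.0, 1.0]]}
side {'fx': 373.548, 'fy': 373.548, 'cx': 255.461, 'cy': 189.154, 'pose': [[0.957, -0.196, 0.212, 279.577], [-0.289, -0.691, 0.662, -620.573], [0.017, -0.695, -0.719, 765.031], [0.0, 0.0, 0.0, 1.0]]}
wrist {'fx': 293.808, 'fy': 293.808, 'cx': 255.292, 'cy': 192.418, 'mount': [[-0.001, -0.959, -0.285, 84.385], [1.0, -0.001, 0.001, -0.635], [-0.001, -0.285, 0.959, -179.363], [0.0, 0.0, 0.0, 1.0]]}
```

View pics/top0.png

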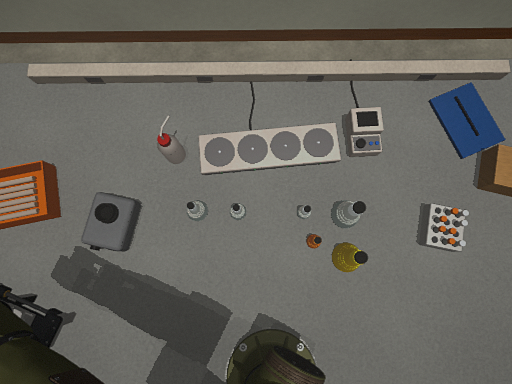

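View pics/side0.png

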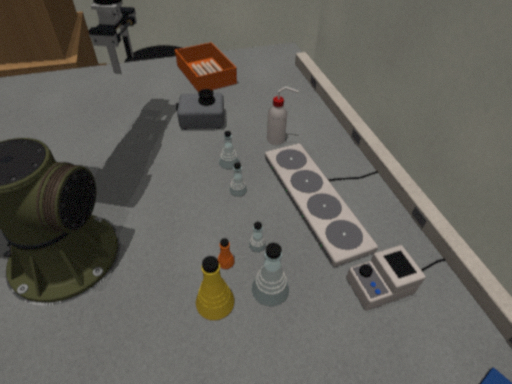

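View pics/wrist0.png

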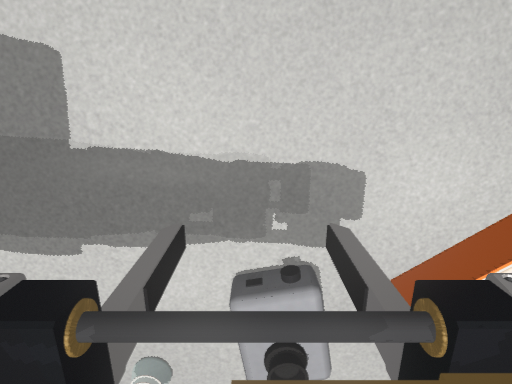

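The control box is at the right (-y) end, so the order is 25→d, 50→c, 100→b, 250→a. Next I zoom in to measure.

```bash
python3 - <<'E'
import cv2
t=cv2.imread('pics/top0.png')[110:280,150:400]; cv2.imwrite('pics/topz.png',cv2.resize(t,None,fx=3.2,fy=3.2,interpolation=cv2.INTER_CUBIC)[:600])
t=cv2.imread('pics/side0.png')[120:330,180:400]; cv2.imwrite('pics/sidez.png',cv2.resize(t,None,fx=2.8,fy=2.8,interpolation=cv2.INTER_CUBIC))
E
```

```text
(no output)
```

View pics/topz.png

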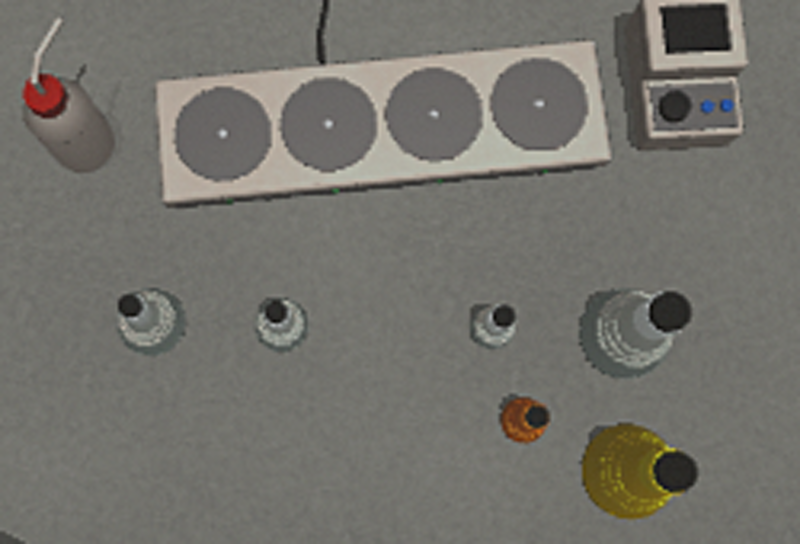

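View pics/sidez.png

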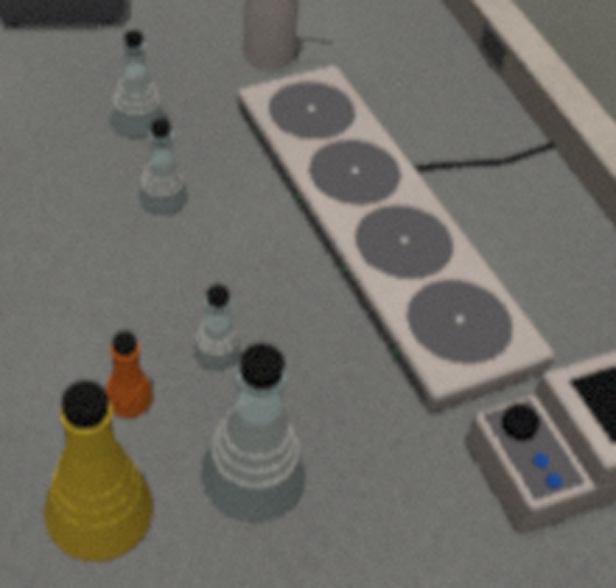

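```bash
cat > m.py <<'E'
from h import *
import pickle
T=pickle.load(open('top0.pkl','rb'));S=pickle.load(open('side0.pkl','rb'))
def blob(c,u,v,r,dark):
    g=c['pixels'].max(2).astype(float); u0,v0=int(round(u)),int(round(v))
    w=g[v0-r:v0+r+1,u0-r:u0+r+1]
    k=np.clip(70-w,0,45) if dark else np.clip(w-np.median(w)-12,0,None)
    yy,xx=np.mgrid[-r:r+1,-r:r+1]
    return u0+(k*xx).sum()/k.sum(), v0+(k*yy).sum()/k.sum()
def tri(a,b):
    A=[];B=[]
    M=np.zeros((3,3));y=np.zeros(3);R=[]
    for c,(u,v) in ((T,a),(S,b)):
        P=np.array(c['pose']);d=P[:3,:3]@[(u-c['cx'])/c['fx'],(v-c['cy'])/c['fy'],1];d/=np.linalg.norm(d)
        Q=np.eye(3)-np.outer(d,d);M+=Q;y+=Q@P[:3,3];R.append((Q,P[:3,3]))
    x=np.linalg.solve(M,y);return x,[np.linalg.norm(Q@(x-o)) for Q,o in R]
zt=lambda x,y:(x/3.2+149.7,y/3.2+109.7); zs=lambda x,y:(x/2.8+179.7,y/2.8+119.7)
items={'f100':((130,305),(134,39),115),'f50':((276,310),(161,127),100),'f25':((503,316),(218,295),85),'f250':((669,311),(262,364),159),'o25':((536,416),(124,342),85),'y250':((676,470),(85,403),159),
'a':((222,133),(311,108),32),'b':((328,124),(354,170),32),'c':((434,114),(404,240),32),'d':((540,104),(460,319),32)}
for n,(t,s,z) in items.items():
    dk=len(n)>1; r=(8 if '250' in n else 5) if dk else 3
    a=blob(T,*zt(*t),r,dk);b=blob(S,*zs(*s),r,dk)
    h=z-4 if dk else z
    x,e=tri(a,b); print(n,np.round(a,1),np.round(b,1),'T',ray(T,*a,h).round(1),'S',ray(S,*b,h).round(1),'tri',x.round(1),np.round(e,1))
E
python3 m.py
```

```text
f100 [190.  205.3] [227.3 133.6] T [461.  215.3 111. ] S [459.2 214.6 111. ] tri [460.3 215.5 110.3] [0.9 0.9]
f50 [235.6 207.2] [236.9 165.3] T [457.   93.1  96. ] S [455.3  94.1  96. ] tri [456.   93.2  96.9] [0.9 0.9]
f25 [306.8 208.6] [257.5 225.4] T [ 453.6 -103.4   81. ] S [ 452.3 -103.7   81. ] tri [ 453.  -103.4   80.5] [0.6 0.6]
f250 [358.6 207.2] [273.  250.4] T [ 446.3 -225.7  155. ] S [ 444.7 -227.9  155. ] tri [ 446.  -226.3  152.5] [0.6 0.6]
o25 [317.3 239.8] [224.  242.1] T [ 367.7 -129.1   81. ] S [ 366.4 -128.7   81. ] tri [ 367.  -129.    81.3] [0.7 0.7]
y250 [360.4 257.1] [209.9 264. ] T [ 320.9 -222.4  155. ] S [ 319.5 -224.1  155. ] tri [ 320.2 -222.9  153.1] [0.6 0.6]
a [219.2 151.2] [290.8 158.2] T [636.3 147.2  32. ] S [634.2 149.1  32. ] tri [634.5 147.2  33.9] [1.1 1.1]
b [252.2 148.2] [306.3 180.4] T [644.9  47.7  32. ] S [643.4  49.   32. ] tri [643.6  47.9  33.3] [0.8 0.8]
c [285.3 145.1] [323.9 205.2] T [653.9 -52.2  32. ] S [652.7 -50.4  32. ] tri [652.5 -51.9  34. ] [0.7 0.7]
d [318.2 141.9] [343.8 233.6] T [ 663.2 -151.9   32. ] S [ 661.4 -149.9   32. ] tri [ 661.4 -151.2   34.1] [1. 1.]
```

Measurements agree: the plates are 100 mm apart, the stopper heights are right, and the two cameras match within 2 mm. Moving towards flask_250 now, turning the jaws to lie along world x.

Request:
servo_tool --pt "-2.5 -2.9 0 0 0 0.117" --pt "-5 -5.9 0 0 0 0.234" --pt "-7.5 -8.8 0 0 0 0.351" --pt "-10 -11.7 0 0 0 0.469" --pt "-12.5 -14.6 0 0 0 0.586" --pt "-14.9 -17.6 0 0 0 0.703" --pt "-17.4 -20.5 0 0 0 0.82" --pt "-19.9 -23.4 0 0 0 0.938" --pt "-22.4 -26.4 0 0 0 1.055" --pt "-24.9 -29.3 0 0 0 1.172" --gripper 9.4 --grip_force 20

```text
clock: 0.98
eef_pos: [329.2, 138.4, 205.5]
eef_rot: [3.141, -0.0, 1.565]
wrist_force: [1.3, -0.1, -0.1]
finger_gap: 94.0
```

Request:
servo_tool --pt "-4 1.3 0 0 0 0" --pt "-8 2.5 0 0 0 0" --pt "-12 3.8 0 0 0 0" --pt "-16 5 0 0 0 0" --pt "-20 6.3 0 0 0 0" --pt "-24 7.6 0 0 0 0" --pt "-28 8.9 0 0 0 0" --pt "-32 10.1 0 0 0 0" --pt "-35.5 11.2 0 0 0 0" --pt "-36.7 11.6 0 0 0 0"

```text
clock: 1.82
eef_pos: [445.6, -230.9, 204.8]
eef_rot: [-3.141, 0.0, 1.568]
wrist_force: [-1.0, 0.4, 0.4]
finger_gap: 93.8
```

```bash
python3 - <<'E'
from h import *
s=read_state();print(s['eef_pos'],s['eef_rot']);c=snap('wrist','w1.png')
E
```

```text
[ 445.58226641 -230.91816191  204.81437006] [-3.14103031e+00  2.18363432e-04  1.56804294e+00]
```

View pics/w1.png

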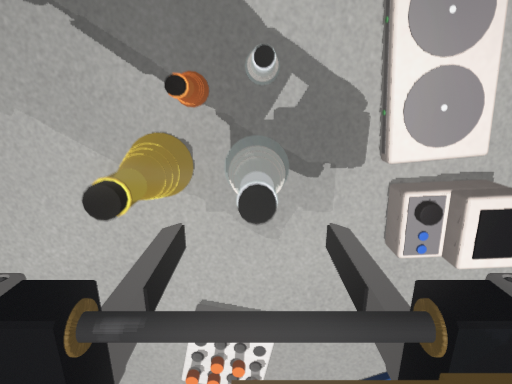

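Wrist view: flask_250's stopper at (257,203) sits between the fingers. The flask_25 stopper is at (264,56) and the plate d dot at (444,107). I'll cross-check these.

```bash
cat >> h.py <<'E'
from scipy.spatial.transform import Rotation as Ro
def wpose(s,c):
    W=np.eye(4);W[:3,:3]=Ro.from_euler('xyz',s['eef_rot']).as_matrix();W[:3,3]=s['eef_pos'];return W@np.array(c['mount'])
E
python3 - <<'E'
from h import *
s=read_state();print(s['eef_pos'],s['eef_rot'],s['qd'].round(3));c=camera('wrist');P=wpose(s,c)
for u,v,z in ((257,203,157),(264,56,83),(444,107,32),(452,9,32)): print(ray(c,u,v,z,P).round(1))
E
```

```text
[ 445.63581784 -230.56206128  204.64265631] [-3.14068214e+00 -9.60500598e-05  1.56766820e+00] [ 0.07  -0.06   0.072  0.009 -0.005  0.065]
[ 445.8 -223.6  157. ]
[ 453. -103.   83.]
[ 661.6 -150.1   32. ]
[652.4 -50.9  32. ]
```

Request:
servo_tool --pt "0.1 0 1 0 0 0" --pt "0.1 0 2.5 0 0 0" --pt "0.1 0 4 0 0 0" --pt "0.1 0 5.5 0 0 0" --pt "0.1 0 7 0 0 0" --pt "0.1 0 8 0 0 0" --pt "0.1 0 8.6 0 0 0" --pt "0.1 0 8.9 0 0 0" --pt "0.1 0 8.9 0 0 0" --pt "0.1 0 8.9 0 0 0"

```text
clock: 2.75
eef_pos: [445.5, -225.7, 117.0]
eef_rot: [3.141, 0.0, 1.571]
wrist_force: [-0.8, -0.3, -0.4]
finger_gap: 93.9
```

Request:
servo_tool --pt "0 0 0 0 0 0" --pt "0 0 0 0 0 0" --pt "0 0 0 0 0 0" --pt "0 0 0 0 0 0" --pt "0 0 0 0 0 0" --pt "0 0 0 0 0 0" --pt "0 0 0 0 0 0" --pt "0 0 0 0 0 0" --pt "0 0 0 0 0 0" --pt "0 0 0 0 0 0" --gripper 2.5 --grip_force 20

```text
clock: 3.58
eef_pos: [445.2, -225.9, 116.4]
eef_rot: [-3.142, -0.0, 1.571]
wrist_force: [-0.2, -0.7, -3.0]
finger_gap: 33.8
```

Gripped with a gap of 33.8 mm, which matches the 34 mm neck. Lifting.

Request:
servo_tool --pt "0 0 -0.3 0 0 0" --pt "0 0 -1 0 0 0" --pt "0 0 -2.3 0 0 0" --pt "0 0 -4 0 0 0" --pt "0 0 -6 0 0 0" --pt "0 0 -8 0 0 0" --pt "0 0 -9.6 0 0 0" --pt "0 0 -10.5 0 0 0" --pt "0 0 -10.9 0 0 0" --pt "0 0 -11 0 0 0"

```text
clock: 4.42
eef_pos: [445.3, -225.9, 226.8]
eef_rot: [3.141, 0.0, 1.571]
wrist_force: [0.1, -0.0, -2.1]
finger_gap: 33.7
```

Request:
servo_tool --pt "0.4 0.2 0 0 0 0" --pt "1.6 0.8 0 0 0 0" --pt "3.4 1.7 0 0 0 0" --pt "5.6 2.8 0 0 0 0" --pt "7.9 4 0 0 0 0" --pt "10.2 5.2 0 0 0 0" --pt "12.5 6.4 0 0 0 0" --pt "14.8 7.5 0 0 0 0" --pt "17.1 8.7 0 0 0 0" --pt "19.4 9.9 0 0 0 0"

```text
clock: 5.25
eef_pos: [544.3, -30.2, 225.3]
eef_rot: [-3.14, -0.0, 1.571]
wrist_force: [0.9, 0.4, -0.1]
finger_gap: 34.0
```

Request:
servo_tool --pt "2.3 1.2 0 0 0 0" --pt "4.6 2.4 0 0 0 0" --pt "6.9 3.5 0 0 0 0" --pt "9.2 4.7 0 0 0 0" --pt "11.5 5.9 0 0 0 0" --pt "13.6 6.9 0 0 0 0" --pt "15.4 7.8 0 0 0 0" --pt "16.8 8.5 0 0 0 0" --pt "17.6 8.9 0 0 0 0" --pt "18.0 9.1 0 0 0 0"

```text
clock: 6.08
eef_pos: [635.2, 149.3, 225.0]
eef_rot: [-3.14, 0.0, 1.572]
wrist_force: [0.7, -0.2, -2.2]
finger_gap: 33.5
```

```bash
python3 - <<'E'
from h import *
import pickle
print(read_state()['eef_pos'])
for n in ['top','side']: pickle.dump(snap(n,n+'1.png'),open(n+'1.pkl','wb'))
t=cv2.imread('pics/top1.png')[90:280,130:400]; a=cv2.resize(t,(540,380),interpolation=cv2.INTER_CUBIC)
cv2.imwrite('pics/t1z.png',a)
t=cv2.imread('pics/side1.png')[40:280,180:420]; cv2.imwrite('pics/s1z.png',cv2.resize(t,(580,580),interpolation=cv2.INTER_CUBIC))
E
```

```text
[635.16535767 149.25945948 225.04256594]
```

View pics/s1z.png

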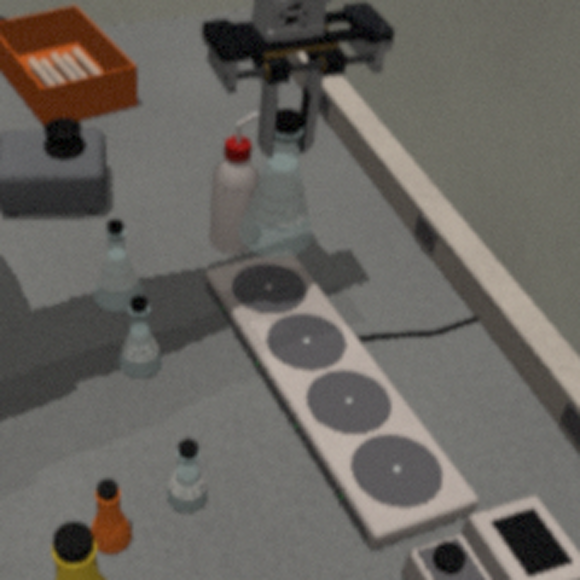

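View pics/t1z.png

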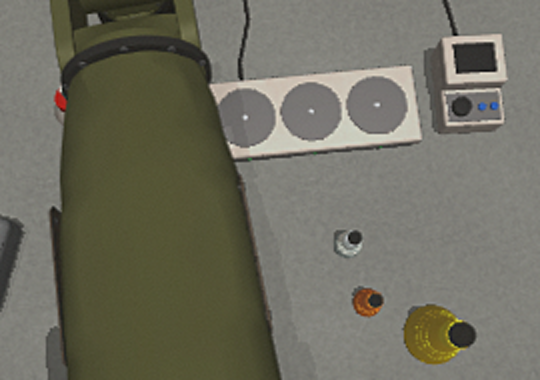

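Request:
servo_tool --pt "0 0 0.5 0 0 0" --pt "0 0 1.5 0 0 0" --pt "0 0 2.7 0 0 0" --pt "0 0 4 0 0 0" --pt "0 0 5.2 0 0 0" --pt "0 0 6.2 0 0 0" --pt "0 0 6.9 0 0 0" --pt "0 0 7.3 0 0 0" --pt "0 0 7.5 0 0 0" --pt "0 0 7.5 0 0 0"

```text
clock: 7.02
eef_pos: [635.3, 148.1, 151.3]
eef_rot: [-3.141, 0.0, 1.571]
wrist_force: [-0.4, -0.6, -1.7]
finger_gap: 33.7
```

Request:
servo_tool --pt "0 0 0 0 0 0" --pt "0 0 0 0 0 0" --pt "0 0 0.05 0 0 0" --pt "0 0 0.1 0 0 0" --pt "0 0 0.15 0 0 0" --pt "0 0 0.2 0 0 0" --pt "0 0 0.25 0 0 0" --pt "0 0 0.25 0 0 0" --pt "0 0 0.25 0 0 0" --pt "0 0 0.25 0 0 0"

```text
clock: 7.85
eef_pos: [635.3, 148.1, 149.0]
eef_rot: [3.142, 0.0, 1.571]
wrist_force: [-1.0, 0.8, -2.6]
finger_gap: 33.8
```

Request:
servo_tool --pt "0 0 0.02 0 0 0" --pt "0 0 0.04 0 0 0" --pt "0 0 0.06 0 0 0" --pt "0 0 0.08 0 0 0" --pt "0 0 0.1 0 0 0" --pt "0 0 0.1 0 0 0" --pt "0 0 0.1 0 0 0" --pt "0 0 0.1 0 0 0" --pt "0 0 0.1 0 0 0" --pt "0 0 0.1 0 0 0"

```text
clock: 8.68
eef_pos: [635.4, 148.1, 148.3]
eef_rot: [3.141, -0.0, 1.571]
wrist_force: [-0.1, 0.3, 5.1]
finger_gap: 33.3
```

Contact at 5 N, at the expected height. Releasing, then rising.

Request:
servo_tool --pt "0 0 0 0 0 0" --pt "0 0 0 0 0 0" --pt "0 0 0 0 0 0" --pt "0 0 0 0 0 0" --pt "0 0 0 0 0 0" --pt "0 0 0 0 0 0" --pt "0 0 0 0 0 0" --pt "0 0 0 0 0 0" --pt "0 0 0 0 0 0" --pt "0 0 0 0 0 0" --gripper 9.4

```text
clock: 9.52
eef_pos: [635.3, 148.1, 148.0]
eef_rot: [3.142, -0.0, 1.571]
wrist_force: [0.5, -0.7, -0.4]
finger_gap: 93.4
```

Request:
servo_tool --pt "0 0 -0.5 0 0 0" --pt "0 0 -1.5 0 0 0" --pt "0 0 -3 0 0 0" --pt "0 0 -5 0 0 0" --pt "0 0 -7 0 0 0" --pt "0 0 -8.5 0 0 0" --pt "0 0 -9.5 0 0 0" --pt "0 0 -10 0 0 0" --pt "0 0 -10 0 0 0" --pt "0 0 -10 0 0 0"

```text
clock: 10.35
eef_pos: [635.1, 148.1, 247.4]
eef_rot: [-3.141, 0.0, 1.571]
wrist_force: [0.5, 0.6, -0.6]
finger_gap: 93.9
```

```bash
python3 - <<'E'
from h import *
s=read_state();c=snap('wrist','w2.png');print(s['eef_pos'])
E
```

```text
[635.10157983 148.12290698 247.37081675]
```

View pics/w2.png

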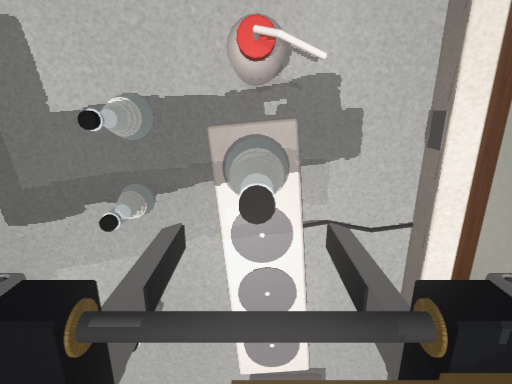

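Flask_250 stands on plate a with its stopper at (257,204), and the wash bottle is undisturbed. Flask_100 next.

Request:
servo_tool --pt "0.5 -1.3 0 0 0 0" --pt "1.5 -3.9 0 0 0 0" --pt "2.8 -7.4 0 0 0 0" --pt "4.1 -10.8 0 0 0 0" --pt "5.3 -13.9 0 0 0 0" --pt "6.1 -16 0 0 0 0" --pt "6.5 -17 0 0 0 0" --pt "6.7 -17.5 0 0 0 0" --pt "6.7 -17.5 0 0 0 0" --pt "6.7 -17.5 0 0 0 0"

```text
clock: 11.23
eef_pos: [461.0, 214.8, 247.7]
eef_rot: [-3.141, 0.0, 1.57]
wrist_force: [0.3, -0.0, -0.1]
finger_gap: 94.0
```

Request:
servo_tool --pt "0 0 1.5 0 0 0" --pt "0 0 4 0 0 0" --pt "0 0 7 0 0 0" --pt "0 0 10 0 0 0" --pt "0 0 13 0 0 0" --pt "0 0 15.2 0 0 0" --pt "0 0 16.5 0 0 0" --pt "0 0 17.2 0 0 0" --pt "0 0 17.2 0 0 0" --pt "0 0 17.2 0 0 0"

```text
clock: 12.07
eef_pos: [460.9, 214.9, 76.2]
eef_rot: [3.142, 0.0, 1.57]
wrist_force: [0.0, -0.0, -0.4]
finger_gap: 93.9
```

Request:
servo_tool --pt "0 0 0 0 0 0" --pt "0 0 0 0 0 0" --pt "0 0 0 0 0 0" --pt "0 0 0 0 0 0" --pt "0 0 0 0 0 0" --pt "0 0 0 0 0 0" --pt "0 0 0 0 0 0" --pt "0 0 0 0 0 0" --pt "0 0 0 0 0 0" --pt "0 0 0 0 0 0" --gripper 1.5 --grip_force 15

```text
clock: 12.9
eef_pos: [460.2, 215.1, 75.9]
eef_rot: [-3.142, 0.0, 1.571]
wrist_force: [-0.4, -0.0, 1.1]
finger_gap: 30.9
```

Request:
servo_tool --pt "0 0 0 0 0 0" --pt "0 0 0 0 0 0" --pt "0 0 0 0 0 0" --pt "0 0 0 0 0 0" --pt "0 0 0 0 0 0" --pt "0 0 0 0 0 0" --pt "0 0 0 0 0 0" --pt "0 0 0 0 0 0" --pt "0 0 0 0 0 0" --pt "0 0 0 0 0 0"

```text
clock: 13.73
eef_pos: [460.2, 215.1, 75.9]
eef_rot: [-3.142, 0.0, 1.571]
wrist_force: [0.9, 0.1, -0.1]
finger_gap: 21.5
```

Request:
servo_tool --pt "0 0 -0.3 0 0 0" --pt "0 0 -1.2 0 0 0" --pt "0 0 -2.8 0 0 0" --pt "0 0 -5 0 0 0" --pt "0 0 -7.5 0 0 0" --pt "0 0 -10 0 0 0" --pt "0 0 -11.8 0 0 0" --pt "0 0 -12.8 0 0 0" --pt "0 0 -13.2 0 0 0" --pt "0 0 -13.3 0 0 0"

```text
clock: 14.57
eef_pos: [460.3, 215.1, 209.3]
eef_rot: [3.141, -0.0, 1.571]
wrist_force: [0.5, -0.0, -0.9]
finger_gap: 21.6
```

Request:
servo_tool --pt "-0.4 0.2 0 0 0 0" --pt "-1.4 0.7 0 0 0 0" --pt "-3.2 1.7 0 0 0 0" --pt "-5.4 2.8 0 0 0 0" --pt "-7.8 4 0 0 0 0" --pt "-10 5.2 0 0 0 0" --pt "-11.9 6.1 0 0 0 0" --pt "-13.1 6.7 0 0 0 0" --pt "-13.5 7 0 0 0 0" --pt "-13.5 7 0 0 0 0"

```text
clock: 15.4
eef_pos: [530.5, 79.3, 208.3]
eef_rot: [-3.141, 0.0, 1.569]
wrist_force: [-0.9, 0.5, -1.6]
finger_gap: 21.6
```

Request:
servo_tool --pt "-0.1 0.4 0 0 0 0" --pt "-0.4 1.4 0 0 0 0" --pt "-0.8 3 0 0 0 0" --pt "-1.3 4.9 0 0 0 0" --pt "-1.9 6.9 0 0 0 0" --pt "-2.4 8.8 0 0 0 0" --pt "-2.8 10.3 0 0 0 0" --pt "-3.1 11.1 0 0 0 0" --pt "-3.2 11.4 0 0 0 0" --pt "-3.2 11.4 0 0 0 0"

```text
clock: 16.23
eef_pos: [644.3, 48.9, 208.5]
eef_rot: [-3.141, -0.0, 1.572]
wrist_force: [-0.8, 0.5, -0.6]
finger_gap: 21.6
```

Request:
servo_tool --pt "0 0 0.5 0 0 0" --pt "0 0 1.7 0 0 0" --pt "0 0 3.3 0 0 0" --pt "0 0 5 0 0 0" --pt "0 0 6.7 0 0 0" --pt "0 0 8.1 0 0 0" --pt "0 0 9 0 0 0" --pt "0 0 9.5 0 0 0" --pt "0 0 9.7 0 0 0" --pt "0 0 9.8 0 0 0"

```text
clock: 17.07
eef_pos: [644.3, 48.2, 111.1]
eef_rot: [3.141, 0.0, 1.571]
wrist_force: [-0.3, 0.2, -0.3]
finger_gap: 21.7
```

Request:
servo_tool --pt "0 0 0 0 0 0" --pt "0 0 0 0 0 0" --pt "0 0 0.05 0 0 0" --pt "0 0 0.1 0 0 0" --pt "0 0 0.15 0 0 0" --pt "0 0 0.2 0 0 0" --pt "0 0 0.25 0 0 0" --pt "0 0 0.3 0 0 0" --pt "0 0 0.3 0 0 0" --pt "0 0 0.3 0 0 0"

```text
clock: 17.9
eef_pos: [644.3, 48.1, 107.9]
eef_rot: [-3.142, -0.0, 1.571]
wrist_force: [0.2, 0.2, -0.6]
finger_gap: 21.3
```

Request:
servo_tool --pt "0 0 0.02 0 0 0" --pt "0 0 0.04 0 0 0" --pt "0 0 0.05 0 0 0" --pt "0 0 0.05 0 0 0" --pt "0 0 0.05 0 0 0" --pt "0 0 0.05 0 0 0" --pt "0 0 0.05 0 0 0" --pt "0 0 0.05 0 0 0" --pt "0 0 0.05 0 0 0" --pt "0 0 0.05 0 0 0"

```text
clock: 18.73
eef_pos: [644.4, 48.1, 107.8]
eef_rot: [3.141, -0.0, 1.571]
wrist_force: [-0.5, 0.4, 5.5]
finger_gap: 21.4
```

Contact. Releasing, rising, then going to flask_50.

Request:
servo_tool --pt "0 0 0 0 0 0" --pt "0 0 0 0 0 0" --pt "0 0 0 0 0 0" --pt "0 0 0 0 0 0" --pt "0 0 0 0 0 0" --pt "0 0 0 0 0 0" --pt "0 0 0 0 0 0" --pt "0 0 0 0 0 0" --pt "0 0 0 0 0 0" --pt "0 0 0 0 0 0" --gripper 9.4

```text
clock: 19.57
eef_pos: [644.3, 48.1, 107.4]
eef_rot: [-3.142, 0.0, 1.571]
wrist_force: [-0.5, 0.6, 0.6]
finger_gap: 84.8
```

Request:
servo_tool --pt "0 0 -0.5 0 0 0" --pt "0 0 -1.5 0 0 0" --pt "0 0 -3 0 0 0" --pt "0 0 -5 0 0 0" --pt "0 0 -7 0 0 0" --pt "0 0 -8.5 0 0 0" --pt "0 0 -9.5 0 0 0" --pt "0 0 -10 0 0 0" --pt "0 0 -10 0 0 0" --pt "0 0 -10 0 0 0"

```text
clock: 20.4
eef_pos: [644.1, 48.1, 206.9]
eef_rot: [-3.141, 0.0, 1.571]
wrist_force: [-0.5, 0.0, 0.4]
finger_gap: 94.2
```

Request:
servo_tool --pt "0.3 -1.3 0 0 0 0" --pt "0.9 -3.9 0 0 0 0" --pt "1.8 -7.4 0 0 0 0" --pt "2.7 -11 0 0 0 0" --pt "3.5 -14.5 0 0 0 0" --pt "4.1 -17 0 0 0 0" --pt "4.4 -18.3 0 0 0 0" --pt "4.5 -18.8 0 0 0 0" --pt "4.5 -18.8 0 0 0 0" --pt "4.5 -18.8 0 0 0 0"

```text
clock: 21.23
eef_pos: [456.7, 93.0, 207.2]
eef_rot: [-3.141, 0.0, 1.571]
wrist_force: [0.5, 0.2, -0.5]
finger_gap: 94.1
```

```bash
python3 - <<'E'
from h import *
s=read_state();print(s['eef_pos']);c=snap('wrist','w3.png')
E
```

```text
[456.74032462  93.03279783 207.17102708]
```

View pics/w3.png

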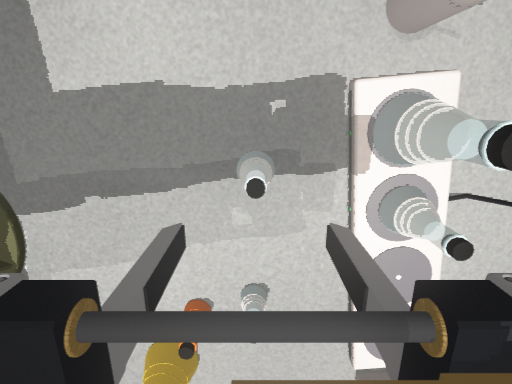

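Flasks 250 and 100 are standing on plates a and b, and the flask_50 stopper at (256,187) is between the fingers. Descending.

Request:
servo_tool --pt "0 0 1.2 0 0 0" --pt "0 0 3.4 0 0 0" --pt "0 0 6 0 0 0" --pt "0 0 8.6 0 0 0" --pt "0 0 11 0 0 0" --pt "0 0 13 0 0 0" --pt "0 0 14 0 0 0" --pt "0 0 14.6 0 0 0" --pt "0 0 14.6 0 0 0" --pt "0 0 14.6 0 0 0"

```text
clock: 22.12
eef_pos: [456.9, 93.1, 62.0]
eef_rot: [3.141, -0.0, 1.571]
wrist_force: [0.3, 0.1, -0.1]
finger_gap: 93.9
```

Request:
servo_tool --pt "0 0 0 0 0 0" --pt "0 0 0 0 0 0" --pt "0 0 0 0 0 0" --pt "0 0 0 0 0 0" --pt "0 0 0 0 0 0" --pt "0 0 0 0 0 0" --pt "0 0 0 0 0 0" --pt "0 0 0 0 0 0" --pt "0 0 0 0 0 0" --pt "0 0 0 0 0 0" --gripper 1.5 --grip_force 15

```text
clock: 22.95
eef_pos: [456.3, 93.1, 61.4]
eef_rot: [3.142, 0.0, 1.571]
wrist_force: [0.2, -0.5, 0.1]
finger_gap: 30.9
```

Request:
servo_tool --pt "0 0 0 0 0 0" --pt "0 0 0 0 0 0" --pt "0 0 0 0 0 0" --pt "0 0 0 0 0 0" --pt "0 0 0 0 0 0" --pt "0 0 0 0 0 0" --pt "0 0 0 0 0 0" --pt "0 0 0 0 0 0" --pt "0 0 0 0 0 0" --pt "0 0 0 0 0 0"

```text
clock: 23.78
eef_pos: [456.3, 93.1, 61.5]
eef_rot: [3.142, 0.0, 1.571]
wrist_force: [-0.1, 0.3, -0.2]
finger_gap: 21.6
```

Request:
servo_tool --pt "0 0 -0.3 0 0 0" --pt "0 0 -1.2 0 0 0" --pt "0 0 -2.8 0 0 0" --pt "0 0 -5 0 0 0" --pt "0 0 -7.5 0 0 0" --pt "0 0 -10 0 0 0" --pt "0 0 -11.8 0 0 0" --pt "0 0 -12.7 0 0 0" --pt "0 0 -13 0 0 0" --pt "0 0 -13 0 0 0"

```text
clock: 24.62
eef_pos: [456.3, 93.1, 191.7]
eef_rot: [3.141, -0.0, 1.571]
wrist_force: [0.1, -0.2, -0.3]
finger_gap: 21.2
```

Request:
servo_tool --pt "-0.4 0.5 0 0 0 0" --pt "-1.4 1.9 0 0 0 0" --pt "-3.3 4.5 0 0 0 0" --pt "-5.6 7.7 0 0 0 0" --pt "-8.1 11.1 0 0 0 0" --pt "-10.5 14.4 0 0 0 0" --pt "-12.6 17.2 0 0 0 0" --pt "-13.9 19 0 0 0 0" --pt "-14.4 19.7 0 0 0 0" --pt "-14.4 19.7 0 0 0 0"

```text
clock: 25.45
eef_pos: [653.8, -52.6, 188.7]
eef_rot: [-3.138, -0.0, 1.569]
wrist_force: [-0.7, 0.3, -0.2]
finger_gap: 21.7
```

Request:
servo_tool --pt "0 0 0.4 0 0 0" --pt "0 0 1.6 0 0 0" --pt "0 0 3.2 0 0 0" --pt "0 0 5 0 0 0" --pt "0 0 6.7 0 0 0" --pt "0 0 8.1 0 0 0" --pt "0 0 9 0 0 0" --pt "0 0 9.4 0 0 0" --pt "0 0 9.5 0 0 0" --pt "0 0 9.5 0 0 0"

```text
clock: 26.28
eef_pos: [653.3, -50.7, 96.8]
eef_rot: [3.141, 0.0, 1.571]
wrist_force: [-0.0, -0.0, 0.1]
finger_gap: 21.8
```

Request:
servo_tool --pt "0 0 0 0 0 0" --pt "0 0 0.05 0 0 0" --pt "0 0 0.1 0 0 0" --pt "0 0 0.15 0 0 0" --pt "0 0 0.2 0 0 0" --pt "0 0 0.25 0 0 0" --pt "0 0 0.3 0 0 0" --pt "0 0 0.34 0 0 0" --pt "0 0 0.34 0 0 0" --pt "0 0 0.34 0 0 0"

```text
clock: 27.12
eef_pos: [653.4, -50.9, 93.4]
eef_rot: [3.141, 0.0, 1.571]
wrist_force: [0.0, 1.4, 3.7]
finger_gap: 21.7
```

Request:
servo_tool --pt "0 0 0 0 0 0" --pt "0 0 0 0 0 0" --pt "0 0 0 0 0 0" --pt "0 0 0 0 0 0" --pt "0 0 0 0 0 0" --pt "0 0 0 0 0 0" --pt "0 0 0 0 0 0" --pt "0 0 0 0 0 0" --pt "0 0 0 0 0 0" --pt "0 0 0 0 0 0" --gripper 9.4

```text
clock: 27.95
eef_pos: [653.2, -50.9, 93.1]
eef_rot: [-3.142, 0.0, 1.571]
wrist_force: [-0.9, 0.1, -0.5]
finger_gap: 85.1
```

Request:
servo_tool --pt "0 0 -0.5 0 0 0" --pt "0 0 -1.5 0 0 0" --pt "0 0 -3 0 0 0" --pt "0 0 -5 0 0 0" --pt "0 0 -7 0 0 0" --pt "0 0 -8.7 0 0 0" --pt "0 0 -10 0 0 0" --pt "0 0 -10.8 0 0 0" --pt "0 0 -11 0 0 0" --pt "0 0 -11 0 0 0"

```text
clock: 28.78
eef_pos: [653.3, -50.9, 203.6]
eef_rot: [3.141, 0.0, 1.571]
wrist_force: [0.5, 0.2, -0.3]
finger_gap: 93.8
```

Request:
servo_tool --pt "-0.3 -1.4 0 0 0 0" --pt "-1.1 -4.3 0 0 0 0" --pt "-2.1 -8 0 0 0 0" --pt "-3.1 -11.9 0 0 0 0" --pt "-4.1 -15.6 0 0 0 0" --pt "-4.8 -18.3 0 0 0 0" --pt "-5.1 -19.5 0 0 0 0" --pt "-5.2 -20 0 0 0 0" --pt "-5.2 -20 0 0 0 0" --pt "-5.2 -20 0 0 0 0"

```text
clock: 29.62
eef_pos: [453.7, -102.8, 202.8]
eef_rot: [-3.141, -0.0, 1.571]
wrist_force: [0.1, -0.3, 0.1]
finger_gap: 93.8
```

```bash
python3 - <<'E'
from h import *
s=read_state();print(s['eef_pos']);c=snap('wrist','w4.png')
E
```

```text
[ 453.74216516 -102.78195954  202.81546625]
```

View pics/w4.png

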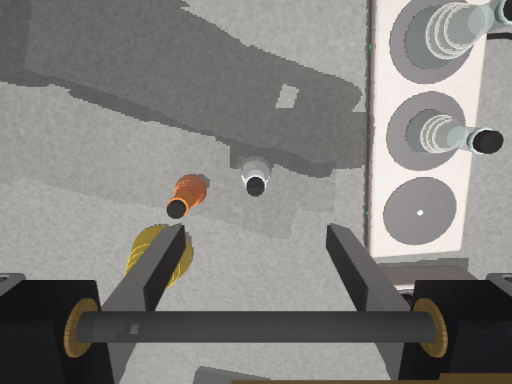

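Flask_25's stopper is at (255,185), centred between the fingers, and the orange look-alike at (176,208) is clear. Descending with the fingers partly closed.

Request:
servo_tool --pt "0 0 1.2 0 0 0" --pt "0 0 3.4 0 0 0" --pt "0 0 6 0 0 0" --pt "0 0 8.8 0 0 0" --pt "0 0 11.5 0 0 0" --pt "0 0 13.8 0 0 0" --pt "0 0 15 0 0 0" --pt "0 0 15.7 0 0 0" --pt "0 0 15.7 0 0 0" --pt "0 0 15.7 0 0 0" --gripper 6

```text
clock: 30.5
eef_pos: [453.7, -102.8, 46.2]
eef_rot: [-3.141, -0.0, 1.571]
wrist_force: [-0.9, 0.3, -0.2]
finger_gap: 60.1
```

Request:
servo_tool --pt "0 0 0 0 0 0" --pt "0 0 0 0 0 0" --pt "0 0 0 0 0 0" --pt "0 0 0 0 0 0" --pt "0 0 0 0 0 0" --pt "0 0 0 0 0 0" --pt "0 0 0 0 0 0" --pt "0 0 0 0 0 0" --pt "0 0 0 0 0 0" --pt "0 0 0 0 0 0" --gripper 1.5 --grip_force 15

```text
clock: 31.33
eef_pos: [453.4, -102.9, 46.2]
eef_rot: [3.141, 0.0, 1.571]
wrist_force: [-0.3, 0.3, 2.6]
finger_gap: 21.9
```

Request:
servo_tool --pt "0 0 -0.3 0 0 0" --pt "0 0 -1.2 0 0 0" --pt "0 0 -2.8 0 0 0" --pt "0 0 -5 0 0 0" --pt "0 0 -7.5 0 0 0" --pt "0 0 -10 0 0 0" --pt "0 0 -11.8 0 0 0" --pt "0 0 -12.7 0 0 0" --pt "0 0 -13 0 0 0" --pt "0 0 -13 0 0 0"

```text
clock: 32.17
eef_pos: [453.2, -102.9, 176.2]
eef_rot: [3.141, 0.0, 1.571]
wrist_force: [0.0, -0.3, 0.4]
finger_gap: 21.7
```

Request:
servo_tool --pt "-0.1 0.5 0 0 0 0" --pt "-0.4 1.9 0 0 0 0" --pt "-1 4.5 0 0 0 0" --pt "-1.8 7.9 0 0 0 0" --pt "-2.6 11.5 0 0 0 0" --pt "-3.4 15 0 0 0 0" --pt "-4.1 18 0 0 0 0" --pt "-4.6 20.1 0 0 0 0" --pt "-4.8 20.9 0 0 0 0" --pt "-4.8 20.9 0 0 0 0"

```text
clock: 33.0
eef_pos: [663.1, -151.1, 173.0]
eef_rot: [-3.138, -0.001, 1.571]
wrist_force: [0.1, 0.9, -0.2]
finger_gap: 21.6
```

Request:
servo_tool --pt "0 0 0.4 0 0 0" --pt "0 0 1.6 0 0 0" --pt "0 0 3.2 0 0 0" --pt "0 0 5 0 0 0" --pt "0 0 6.7 0 0 0" --pt "0 0 8.1 0 0 0" --pt "0 0 9 0 0 0" --pt "0 0 9.4 0 0 0" --pt "0 0 9.5 0 0 0" --pt "0 0 9.5 0 0 0"

```text
clock: 33.83
eef_pos: [662.3, -150.9, 81.4]
eef_rot: [3.141, 0.0, 1.571]
wrist_force: [-0.3, 0.1, -0.2]
finger_gap: 21.5
```

Request:
servo_tool --pt "0 0 0 0 0 0" --pt "0 0 0.05 0 0 0" --pt "0 0 0.1 0 0 0" --pt "0 0 0.15 0 0 0" --pt "0 0 0.2 0 0 0" --pt "0 0 0.25 0 0 0" --pt "0 0 0.3 0 0 0" --pt "0 0 0.34 0 0 0" --pt "0 0 0.34 0 0 0" --pt "0 0 0.34 0 0 0"

```text
clock: 34.67
eef_pos: [662.4, -150.9, 78.2]
eef_rot: [3.141, 0.0, 1.571]
wrist_force: [-3.1, 1.2, 4.3]
finger_gap: 21.5
```

Contact. Releasing, rising and backing off for the final check.

Request:
servo_tool --pt "0 0 0 0 0 0" --pt "0 0 0 0 0 0" --pt "0 0 0 0 0 0" --pt "0 0 0 0 0 0" --pt "0 0 0 0 0 0" --pt "0 0 0 0 0 0" --pt "0 0 0 0 0 0" --pt "0 0 0 0 0 0" --pt "0 0 0 0 0 0" --pt "0 0 0 0 0 0" --gripper 9.4

```text
clock: 35.5
eef_pos: [662.3, -150.9, 77.6]
eef_rot: [3.142, 0.0, 1.571]
wrist_force: [0.2, -0.2, 0.3]
finger_gap: 85.0
```

Request:
servo_tool --pt "0 0 -0.5 0 0 0" --pt "0 0 -1.5 0 0 0" --pt "0 0 -3.5 0 0 0" --pt "0 0 -6 0 0 0" --pt "0 0 -9 0 0 0" --pt "0 0 -12 0 0 0" --pt "0 0 -14.5 0 0 0" --pt "0 0 -16.2 0 0 0" --pt "0 0 -17 0 0 0" --pt "0 0 -17 0 0 0"

```text
clock: 36.33
eef_pos: [662.7, -151.0, 250.3]
eef_rot: [3.138, 0.001, 1.571]
wrist_force: [0.5, 1.1, 0.6]
finger_gap: 94.0
```

Request:
servo_tool --pt "-1 -2 0 0 0 0" --pt "-3 -5 0 0 0 0" --pt "-5 -8 0 0 0 0" --pt "-7.5 -11 0 0 0 0" --pt "-10 -14 0 0 0 0" --pt "-12 -17 0 0 0 0" --pt "-14 -19 0 0 0 0" --pt "-15 -20 0 0 0 0" --pt "-15 -20 0 0 0 0" --pt "-15 -20 0 0 0 0"

```text
clock: 37.17
eef_pos: [461.9, -300.9, 246.8]
eef_rot: [-3.141, -0.001, 1.569]
wrist_force: [0.4, 0.5, 0.3]
finger_gap: 93.8
```

```bash
python3 - <<'E'
from h import *
import pickle
print(read_state()['eef_pos'])
for n in ['top','side']: pickle.dump(snap(n,n+'2.png'),open(n+'2.pkl','wb'))
t=cv2.imread('pics/top2.png')[90:280,130:400]; cv2.imwrite('pics/t2z.png',cv2.resize(t,None,fx=2.9,fy=2.9,interpolation=cv2.INTER_CUBIC))
t=cv2.imread('pics/side2.png')[70:310,180:420]; cv2.imwrite('pics/s2z.png',cv2.resize(t,(600,600),interpolation=cv2.INTER_CUBIC))
E
```

```text
[ 461.85335312 -300.91489472  246.83648604]
```

View pics/t2z.png

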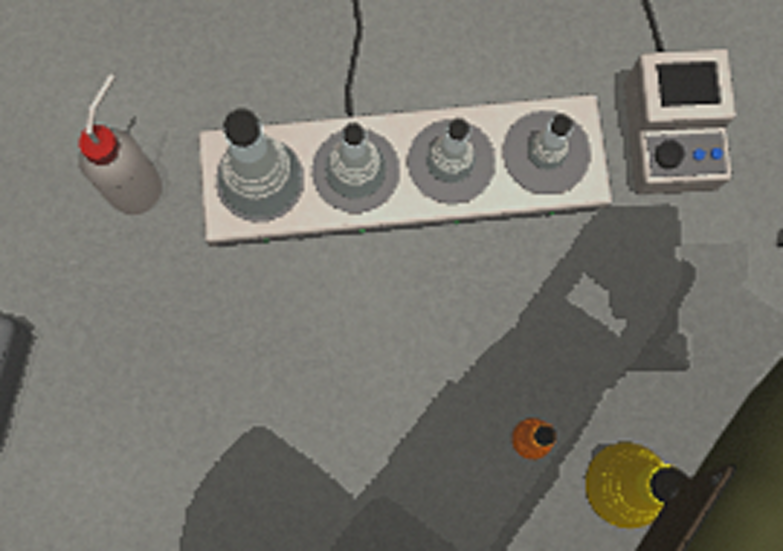

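View pics/s2z.png

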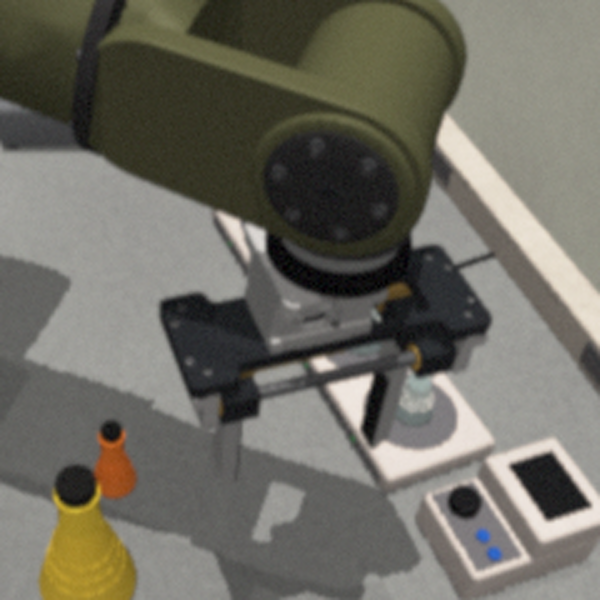

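Top view: all four flasks stand centred on their plates in the right order, and the wash bottle hasn't moved. I'll check that with numbers.

```bash
cat >> m.py <<'E'
print('---')
T2=pickle.load(open('top2.pkl','rb'))
for n,(x,y),h,p in (('250',(241,127),32+155,(635.3,148)),('100',(353,133),32+111,(644.2,48.3)),('50',(458,129),128,(653.4,-51.3)),('25',(562,125),113,(662.4,-151))):
    a=blob(T2,x/2.9+129.7,y/2.9+89.7,8 if n=='250' else 5,True); q=ray(T2,*a,h); print(n,q.round(1),(q[:2]-p).round(1))
d=np.abs(T2['pixels'][100:170,150:190].astype(int)-T['pixels'][100:170,150:190]).max(2);print('wash diff px>40:',(d>40).sum())
s=read_state();print(s['qd'].round(3),s['finger_gap'])
E
python3 m.py | sed -n '/---/,$p'
```

```text
---
250 [635.2 147.2 187. ] [-0.1 -0.8]
100 [643.6  48.7 143. ] [-0.6  0.4]
50 [653.1 -50.3 128. ] [-0.3  1. ]
25 [ 661.9 -151.   113. ] [-0.5 -0. ]
wash diff px>40: 0
[ 0.009  0.003 -0.006 -0.001  0.003 -0.005] 94.05446265877409
```

```bash
python3 -c "
from cell import *
print(sign_off())"
```

```text
the job is handed in; nothing more can be done
None
```

The four flasks are set out and the job is handed in, with the clock at about 37 s of the 96 s allowed. The control box is at the -y end, so flask_25 is on plate d, flask_50 on c, flask_100 on b and flask_250 on a.

- **Placing:** each flask was lowered until it touched its plate, with 4–6 N at the expected height, and then released.
- **Centring:** the last overhead picture put every stopper within about 1 mm of its plate centre. That also means the flasks are upright.
- **Wash bottle:** its area in the picture did not change from the first overhead image to the last.
- **Look-alikes:** the yellow and orange flasks were not touched.
- **Incomplete check:** in the last side picture the arm hid most of the stirrer, so only the overhead camera confirmed the final positions. No check failed or disagreed.

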